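# Grade the kiln posts by height on the ware board

## Robot

A 6-joint arm with a two-finger parallel gripper is mounted at the origin on the work surface. World frame = base frame: x ahead of the robot, y to its left, z up, the work surface at z = 0. Lengths are in m, angles in rad, forces in N, time in s.
With the tool pointing down it reaches from about 0.375 to 0.975 m from the base axis. Payload 3.8 kg.
Tool frame: the origin (TCP) lies midway between the tips of the shut fingers; the grasp point (between the pads) lies 19 mm behind it; z points along the fingers, y is the line along which they close (so a half turn about z gives the same grasp; the last joint's range is limited). The gripper opens to 88 mm and grips with 3 to 60 N. Pads are 18 mm wide; open, the fingers measure 123 mm over their backs; the gripper's body (75 mm by 187 mm) begins 45 mm behind the grasp point.
Start: joints at [-1.172, 0.264, 1.604, -0, 1.274, -0.037], TCP at [0.285, -0.612, 0.2] pointing down, gripper open.
Joint ranges: [-2.63, 2.63], [-0.94, 2.18], [0.31, 2.57], [-1.31, 4.45], [0, 2.66], [-2.55, 2.55]. Speed limits (rad/s): [2.57, 2.57, 3.14, 3.14, 3.14, 3.14].

## Interface

Orientations are given as a rotation vector (axis times angle).
In Python, from cell import manip, inverse_kinematics, cams, order gives the robot as it stands. Calls block until the motion is done:
- manip.move_pose(position, orientation): joint-space move of the TCP to a pose.
- manip.move_linear(position, rate=0.15, rot=None): straight line of the TCP; rot=None keeps the orientation; rate is the mean speed in m/s.
- manip.set_joints(angles): joint-space move.
- manip.set_gripper(opening, force=None): finger opening in m; force is the grip in N (None keeps the last); returns when the fingers have stopped.
- manip.dwell(seconds).
- inverse_kinematics(position, orientation): joint angles nearest the present ones, or None.
- manip.state(): the state.
- cams.capture(name): name is "side" or "top"; returns a dict with "image" (420x560x3 uint8, blue, green, red), "z_map" (420x560 float32, m along the optical axis (not along the pixel's ray), 0 where there is no reading), "intrinsics" (3x3 intrinsics, pixels), "position" and "orientation" of the camera in the world. Camera axes: x right, y down, z forward; pixel columns grow to the right and rows downward; lengths in m; the calibration is good to about 2 mm. A picture is of the moment at which its call begins.
A pose or a line that the arm cannot do raises manip.IKError and nothing moves.
- order.close_job(): hands the job in; it is judged then, once.
The state is a dict: "clock": time; "joint_pos": joint angles; "joint_velocities": joint speeds; "tau": joint torques, N m; "tool_pos": TCP position; "tcp_rot": TCP orientation; "contact_force": force on the tool from outside, world axes, zero at the start; "moment": the same for the moment, N m; "gripper_width": finger opening in m; "grasp_force": force on a finger pad.
Only numpy, scipy, OpenCV 4.12 (cv2) and the standard library are available. Lean on these libraries where they do the work, as an engineer would, in place of code of your own. Each camera call takes 0.05 s, during which the arm holds its last target. There are 200 camera calls.

## Task

Stand the four kiln posts upright on the row of terracotta tiles on the ware board, one in the middle of each tile, in order of height: the tallest on the tile next to the firebrick, down to the shortest on the tile next to the small jar. Leave the firebrick and the small jar where they are.

Things in the scene. Friction and masses are not known exactly. Their poses are not given: they have to be found in the camera images.
- post_114: Kiln post, the tallest of four: a loose, upright, buff-coloured square prop 38 x 38 mm and 114 mm high, with a dark round bore 18 mm wide showing on its top (only a look: the post is solid). It stands on the table in front of the ware board. Origin at the centre of its underside; z points up, x and y are normal to its flat sides. About 260 g.
- post_89: Kiln post, the second tallest of four: a loose, upright, buff-coloured square prop 38 x 38 mm and 89 mm high, with a dark round bore 18 mm wide showing on its top (only a look: the post is solid). It stands on the table in front of the ware board. Origin at the centre of its underside; z points up, x and y are normal to its flat sides. About 200 g.
- post_64: Kiln post, the second shortest of four: a loose, upright, buff-coloured square prop 38 x 38 mm and 64 mm high, with a dark round bore 18 mm wide showing on its top (only a look: the post is solid). It stands on the table in front of the ware board. Origin at the centre of its underside; z points up, x and y are normal to its flat sides. About 145 g.
- post_38: Kiln post, the shortest of four: a loose, upright, buff-coloured square prop 38 x 38 mm and 38 mm high, with a dark round bore 18 mm wide showing on its top (only a look: the post is solid). It stands on the table in front of the ware board. Origin at the centre of its underside; z points up, x and y are normal to its flat sides. About 85 g.
- tile1: Terracotta setter tile, first from the robot's left (the +y end) of a row of four on a pale wooden ware board: 60 x 60 mm, 6 mm thick, fixed. Origin at the centre of its underside, z up; its top is 6 mm above that and 18 mm above the table. Its y axis runs along the row (towards tile1's end), its x axis across it, away from the robot. The tiles are 80 mm apart, centre to centre; the board is 100 x 340 x 12 mm.
- tile2: Terracotta setter tile, second from the left of a row of four on a pale wooden ware board: 60 x 60 mm, 6 mm thick, fixed. Origin at the centre of its underside, z up; its top is 6 mm above that and 18 mm above the table. Its y axis runs along the row (towards tile1's end), its x axis across it, away from the robot. The tiles are 80 mm apart, centre to centre; the board is 100 x 340 x 12 mm.
- tile3: Terracotta setter tile, third from the left of a row of four on a pale wooden ware board: 60 x 60 mm, 6 mm thick, fixed. Origin at the centre of its underside, z up; its top is 6 mm above that and 18 mm above the table. Its y axis runs along the row (towards tile1's end), its x axis across it, away from the robot. The tiles are 80 mm apart, centre to centre; the board is 100 x 340 x 12 mm.
- tile4: Terracotta setter tile, fourth from the left (the -y end) of a row of four on a pale wooden ware board: 60 x 60 mm, 6 mm thick, fixed. Origin at the centre of its underside, z up; its top is 6 mm above that and 18 mm above the table. Its y axis runs along the row (towards tile1's end), its x axis across it, away from the robot. The tiles are 80 mm apart, centre to centre; the board is 100 x 340 x 12 mm.
- brick: Cut piece of pale firebrick, 80 x 60 mm and 64 mm high, loose on the table at one end of the row of tiles (either end), its centre about 100 mm beyond the last tile's. Origin at the centre of its underside. It shows which end the tallest post goes to. To be left alone.
- jar: Small glaze jar with a white lid, 56 mm in diameter and 56 mm high, loose on the table about 100 mm beyond the last tile at the other end of the row. Origin at the centre of its underside. To be left alone. (A larger jar, 90 mm wide and 125 mm high, and a flat wooden rib lie farther off to the left and right and are not part of the job.)
Mind the look-alikes: they are no part of the job. Leave any red look-alike of the post_114 alone.

How it is judged:
By the outcome, as a careful person would: the job done as asked, in the order asked, and still so for the second after the job is handed in, with the robot touching nothing.
It also fails if it takes over 93 s, if anything falls off the work surface, if the arm or the gripper's body presses on something with over 40 N, if the wrist force passes 120 N, or if a joint passes its speed limit or range.

## Working session

There is one attempt and no reset: what is moved stays moved. The work goes in short steps, each a Python script; the robot and the scene stay as the last script left them, time stands still between calls to the robot, and variables do not carry over. Pictures are saved under pics/ and viewed, at most 14 in all, crops included, and the job is handed in when it is done.

```bash
ls; mkdir -p pics
python3 - <<'E'
from cell import manip,cams
import cv2,numpy as np
for n in("top","side"):
    c=cams.capture(n); cv2.imwrite(f"pics/{n}0.png",c["image"]); np.savez(f"{n}0.npz",**c)
    print(n,c["intrinsics"],c["position"],c["orientation"])
s=manip.state();print(s["clock"],s["tool_pos"],s["tcp_rot"],s["gripper_width"])
E
```

```text
pics
top [[389.07042541   0.         288.69727736]
 [  0.         389.07042541 204.42735764]
 [  0.           0.           1.        ]] [0.42796666 0.02843412 0.86512885] [-2.15115607  2.20588894 -0.1339363 ]
side [[538.97217022   0.         280.13398456]
 [  0.         538.97217022 211.17520985]
 [  0.           0.           1.        ]] [0.38036877 0.79961235 0.93316798] [-0.19749922  2.87455696 -1.09213952]
0.1 [ 0.28466964 -0.61126111  0.19883748] [-3.06542978e+00 -6.78694079e-01  5.65370692e-04] 0.08816633273027925
```

View pics/top0.png

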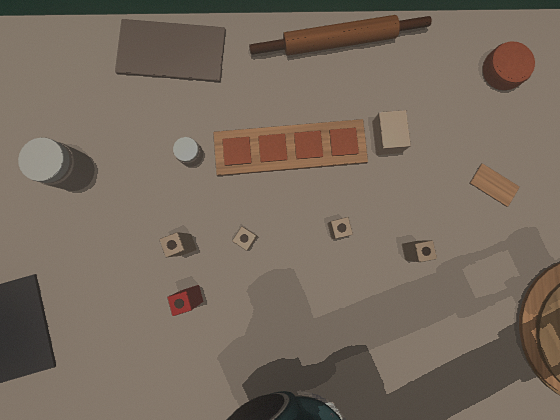

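View pics/side0.png

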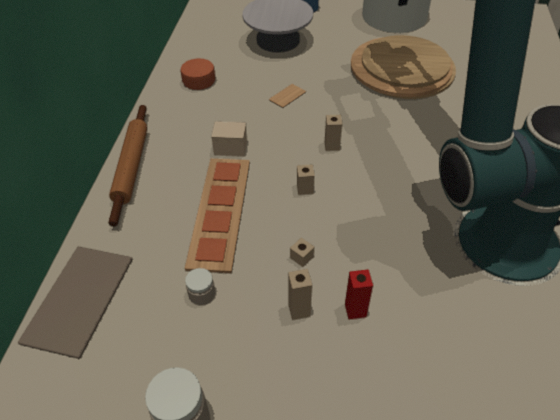

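The top view shows tiles at about (237,151), (273,148), (308,144) and (344,141), with the brick at (395,130) on the right (-y) and the small jar at (187,150). Candidate posts are at (172,244), (244,238), (341,228) and (426,251), all buff. The post-shaped red item at (180,303) is the look-alike and stays put. Next I measure top heights and centres from the depth map.

```bash
cat > h.py <<'E'
import numpy as np,cv2
from scipy.spatial.transform import Rotation as R
def world(c):
    K=c["intrinsics"];z=c["z_map"];v,u=np.indices(z.shape)
    p=np.stack([(u-K[0,2])/K[0,0]*z,(v-K[1,2])/K[1,1]*z,z],-1)
    return p@R.from_rotvec(c["orientation"]).as_matrix().T+c["position"]
def ray(c,uv,h):
    K=c["intrinsics"];uv=np.atleast_2d(uv)
    d=np.c_[(uv-K[[0,1],[2,2]])/K[[0,1],[0,1]],np.ones(len(uv))]@R.from_rotvec(c["orientation"]).as_matrix().T
    return c["position"]+d*((h-c["position"][2])/d[:,2])[:,None]
def top(c,uv,r=8):
    "height, centre, size, angle of the flat top near pixel uv"
    P=world(c);u,v=uv
    h=np.median(P[v-3:v+4,u-3:u+4,2])
    m=((abs(P[...,2]-h)<.007)&(c["z_map"]>0)).astype(np.uint8)
    _,l=cv2.connectedComponents(m);k=l[v,u]
    cn=max(cv2.findContours((l==k).astype(np.uint8),0,1)[0],key=cv2.contourArea)
    return h,cn
def rect(c,cn,h):
    q=ray(c,cn[:,0].astype(float),h)[:,:2]
    (x,y),s,a=cv2.minAreaRect((q*1000).astype(np.float32))
    return x/1000,y/1000,np.round(s,1),a
E
python3 - <<'E'
from h import *
for n,pts in dict(top=[(172,244),(244,238),(341,228),(426,251),(180,303),(237,151),(273,148),(308,144),(344,141),(395,118),(187,146)],
  side=[(300,279),(303,247),(306,172),(333,121),(212,250),(217,221),(222,196),(228,171),(230,131)]).items():
    c=dict(np.load(n+"0.npz"))
    P=world(c);print(n,"table z",np.round(np.median(P[200:260,200:220,2]),4) )
    for uv in pts:
        if "tile" and uv in [(237,151),(273,148),(308,144),(344,141),(212,250),(217,221),(222,196),(228,171)]:
            b,g,r=[c["image"][...,i].astype(int) for i in range(3)]
            m=((r>g*1.6)&(r>70)).astype(np.uint8)
            _,l=cv2.connectedComponents(m);h=.018
            cn=max(cv2.findContours((l==l[uv[1],uv[0]]).astype(np.uint8),0,1)[0],key=cv2.contourArea)
        else: h,cn=top(c,uv)
        print(uv,"h%.4f"%h,"x%.4f y%.4f %s %.1f"%rect(c,cn,h), P[uv[1],uv[0]].round(4))
E
```

```text
top table z 0.0005
(172, 244) h0.1156 x0.4337 y0.2372 [38.1 39. ] 20.5 [0.4342 0.2363 0.1153]
(244, 238) h0.0391 x0.4436 y0.1071 [37.6 37.7] 55.1 [0.4434 0.1062 0.0409]
(341, 228) h0.0643 x0.4592 y-0.0960 [37.4 38.6] 12.5 [ 0.4584 -0.0958  0.0642]
(426, 251) h0.0890 x0.4077 y-0.2575 [37.9 40. ] 9.6 [ 0.4073 -0.26    0.0893]
(180, 303) h0.1152 x0.3237 y0.2222 [37.9 39.2] 15.6 [0.3235 0.2209 0.1155]
(237, 151) h0.0180 x0.6375 y0.1220 [58.7 58.2] 3.7 [0.6364 0.1212 0.0172]
(273, 148) h0.0180 x0.6430 y0.0426 [58.7 58.7] 3.7 [0.6418 0.0413 0.0163]
(308, 144) h0.0180 x0.6481 y-0.0372 [58.9 58.8] 4.0 [ 0.6491 -0.0369  0.0166]
(344, 141) h0.0180 x0.6535 y-0.1168 [58.5 58.4] 3.6 [ 0.6535 -0.1172  0.0193]
(395, 118) h0.0640 x0.6653 y-0.2164 [80.8 61.5] 3.7 [ 0.6899 -0.221   0.0625]
(187, 146) h0.0564 x0.6335 y0.2263 [50.4 51.9] 89.9 [0.6396 0.2219 0.0572]
side table z 0.0167
(300, 279) h0.1145 x0.4320 y0.2407 [38.6 42.6] 20.0 [0.4322 0.2398 0.1151]
(303, 247) h0.0386 x0.4417 y0.1099 [42.2 41.2] 55.1 [0.4403 0.1065 0.0387]
(306, 172) h0.0641 x0.4577 y-0.0937 [39.1 43. ] 7.5 [ 0.4563 -0.0913  0.0647]
(333, 121) h0.0897 x0.4060 y-0.2549 [39.  42.6] 7.3 [ 0.4079 -0.2507  0.0911]
(212, 250) h0.0180 x0.6366 y0.1222 [58.5 60.4] 4.4 [0.6334 0.1248 0.0187]
(217, 221) h0.0180 x0.6420 y0.0426 [58.6 60.2] 4.8 [0.6405 0.0436 0.019 ]
(222, 196) h0.0180 x0.6472 y-0.0369 [58.6 60.3] 3.8 [ 0.6453 -0.0318  0.0204]
(228, 171) h0.0180 x0.6525 y-0.1162 [59.4 59.3] 7.4 [ 0.649  -0.1173  0.0187]
(230, 131) h0.0634 x0.6635 y-0.2150 [80.8 68.3] 3.8 [ 0.6598 -0.212   0.0646]
```

Run:
```python
import cv2
i=cv2.imread("pics/top0.png")[205:325,150:450]
cv2.imwrite("pics/crop.png",cv2.resize(i,None,fx=2.6,fy=2.6,interpolation=2))
```

```text
(no output)
```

View pics/crop.png

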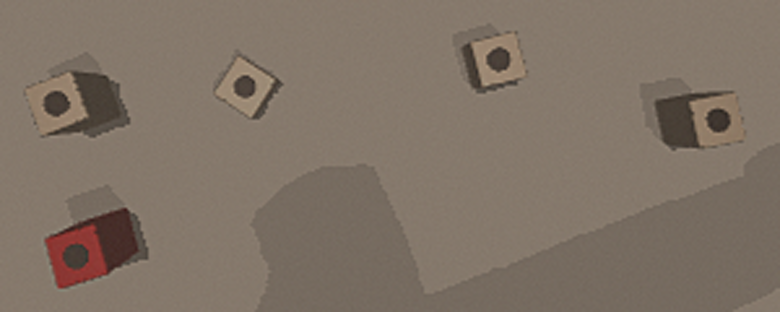

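The crop shows four buff posts at crop pixels (57,103), (245,86), (498,58) and (718,120), and the red look-alike at (75,255). Measured heights are 115.6, 39.1, 64.3 and 89.0 mm, and tops are about 38 x 38 mm, so post_114 is the buff one at top-image (172,244); red is excluded. The tiles fit 58.6 mm squares at about 80 mm pitch with 3.8° yaw. The brick is next to tile4, so the tallest goes there. I'll grip across the row to clear neighbours, starting with post_114.

```bash
cat > pp.py <<'E'
from h import *
from cell import manip,inverse_kinematics as ik,cams
TY=3.8
# x, y, closing angle (deg), grasp height, tile x, y
J={114:(.4333,.2378,20.3,.085,.6530,-.1166),89:(.4073,-.2568,8.5,.060,.6477,-.0371),
   64:(.4588,-.0953,10,.040,.6425,.0425),38:(.4430,.1080,-34.9,.023,.6371,.1220)}
def rv(deg):
    t=np.radians(deg);y=np.array([np.cos(t),np.sin(t),0]);z=np.array([0,0,-1.])
    return R.from_matrix(np.c_[np.cross(y,z),y,z]).as_rotvec()
def best(p,deg):
    o=[(abs(q[5]),tuple(r)) for r in (rv(deg),rv(deg+180)) if (q:=ik(p,r)) is not None]
    return np.array(min(o)[1])
HI=.26
def run(k):
    x,y,a,g,tx,ty=J[k];z=g-.019
    r=best([x,y,HI],a)
    manip.set_gripper(.066)
    manip.move_pose([x,y,HI],r);manip.move_linear([x,y,z],.2)
    print(k,"at",manip.state()["tool_pos"].round(4) if hasattr(manip.state()["tool_pos"],"round") else manip.state()["tool_pos"])
    manip.set_gripper(0,25);s=manip.state();print("width",s["gripper_width"],"F",s["grasp_force"])
    if not .034<s["gripper_width"]<.042: raise SystemExit("bad grasp")
    manip.move_linear([x,y,HI],.2)
    r=best([tx,ty,HI],TY)
    manip.move_pose([tx,ty,HI],r);f0=manip.state()["contact_force"]
    zp=z+.018
    manip.move_linear([tx,ty,zp+.02],.2);manip.move_linear([tx,ty,zp+.001],.04)
    s=manip.state();print("place",np.round(s["tool_pos"],4),"w",s["gripper_width"],"dF",np.round(np.array(s["contact_force"])-f0,1))
    manip.set_gripper(.060);manip.move_linear([tx,ty,HI],.2)
    print("clock",manip.state()["clock"])
E
python3 - <<'E'
from pp import *
for k,(x,y,a,g,tx,ty) in J.items():
    for p,d in(([x,y,HI],a),([x,y,g-.019],a),([tx,ty,HI],TY),([tx,ty,g],TY)): print(k,np.round(ik(p,best(p,d)),2))
run(114)
c=cams.capture("side");cv2.imwrite("pics/s1.png",c["image"])
E
```

```text
114 [ 0.45 -0.12  1.9   0.    1.36  0.1 ]
114 [0.45 0.05 2.12 0.   0.98 0.1 ]
114 [-0.21  0.21  1.56 -0.    1.37 -0.28]
114 [-0.21  0.33  1.74 -0.    1.07 -0.28]
89 [-0.61 -0.14  1.92 -0.    1.36 -0.76]
89 [-0.61  0.06  2.16 -0.    0.92 -0.76]
89 [-0.1   0.18  1.59 -0.    1.37 -0.16]
89 [-0.1   0.33  1.79 -0.    1.02 -0.16]
64 [-0.26 -0.17  1.95 -0.    1.36 -0.43]
64 [-0.26  0.06  2.2  -0.    0.88 -0.43]
64 [ 0.03  0.18  1.6  -0.    1.37 -0.04]
64 [ 0.03  0.34  1.81 -0.    0.98 -0.04]
38 [ 0.18 -0.19  1.97 -0.    1.37  0.79]
38 [ 0.18  0.07  2.23 -0.    0.84  0.79]
38 [ 0.15  0.18  1.59 -0.    1.37  0.08]
38 [ 0.15  0.37  1.81 -0.    0.96  0.08]
114 at [0.4343 0.2382 0.067 ]
width 0.0376994296985079 F 24.996054768562317
place [ 0.6528 -0.1166  0.0846] w 0.0376096956966265 dF [-0.2 -1.  -0.6]
clock 11.0417
```

View pics/s1.png

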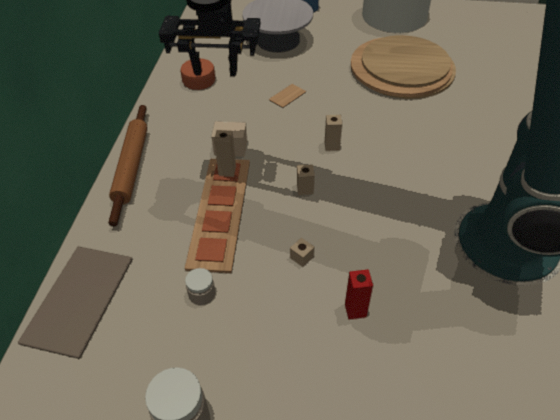

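The tall post stands upright on the end tile at about (227,155), next to the brick. It worked, so I'll do the rest, then move clear and check.

Run:
```python
from pp import *
for k in(89,64,38): run(k)
manip.move_pose([.33,-.42,.3],best([.33,-.42,.3],0))
for n in("top","side"):
    c=cams.capture(n);cv2.imwrite(f"pics/{n}2.png",c["image"]);np.savez(n+"2.npz",**c)
c=cams.capture("top");K=c["intrinsics"];M=R.from_rotvec(c["orientation"]).as_matrix()
for k,v in list(J.items())+[("brick",(0,0,0,0,.6653,-.2164)),("jar",(0,0,0,0,.6335,.2263))]:
    h=dict(brick=.064,jar=.056).get(k) or k/1000+.018
    p=M.T@(np.array([v[4],v[5],h])-c["position"]);uv=(K@p/p[2])[:2].round().astype(int)
    H,cn=top(c,uv);print(k,uv,"h%.4f"%H,"x%.4f y%.4f %s %.1f"%rect(c,cn,h),"target",v[4:])
print(manip.state()["clock"])
```

```text
89 at [ 0.4083 -0.2573  0.042 ]
width 0.03783518325796172 F 24.941276907920837
place [ 0.6475 -0.037   0.0596] w 0.03788325076129501 dF [0.2 0.4 0.8]
clock 20.075
64 at [ 0.4599 -0.0955  0.0219]
width 0.03720021981235245 F 24.78148341178894
place [0.6422 0.0425 0.0396] w 0.0372191038041532 dF [ 0.1 -0.1  0.5]
clock 28.875
38 at [0.4441 0.1081 0.0048]
width 0.00044400630320267444 F 0.0bad grasp
```

The grasp on post_38 closed on nothing, so I'll raise the gripper, move clear and look.

```bash
cat > look.py <<'E'
from pp import *
import sys
t=sys.argv[1]
s=manip.state();p=np.array(s["tool_pos"])
if p[2]<.2: manip.move_linear([p[0],p[1],HI],.2)
manip.move_pose([.33,-.42,.3],best([.33,-.42,.3],0))
for n in("top","side"):
    c=cams.capture(n);cv2.imwrite(f"pics/{n}{t}.png",c["image"]);np.savez(f"{n}{t}.npz",**c)
c=np.load(f"top{t}.npz");K=c["intrinsics"];M=R.from_rotvec(c["orientation"]).as_matrix()
for k,v in list(J.items())+[("brick",(0,0,0,0,.6653,-.2164)),("jar",(0,0,0,0,.6335,.2263))]:
    h=dict(brick=.064,jar=.056).get(k) or k/1000+.018
    q=M.T@(np.array([v[4],v[5],h])-c["position"]);uv=(K@q/q[2])[:2].round().astype(int)
    H,cn=top(c,uv);print(k,uv,"h%.4f"%H,"x%.4f y%.4f %s %.1f"%rect(c,cn,h),"target",v[4:])
print(manip.state()["clock"])
E
python3 look.py 2
```

```text
114 [353 126] h0.1325 x0.6510 y-0.1151 [39. 39.] 3.6 target (0.653, -0.1166)
89 [311 133] h0.1075 x0.6462 y-0.0391 [39.3 38.2] 4.7 target (0.6477, -0.0371)
64 [272 140] h0.0828 x0.6411 y0.0411 [39.1 37.8] 6.1 target (0.6425, 0.0425)
38 [235 146] h0.0189 x0.6341 y0.0047 [ 94.7 320.6] 3.7 target (0.6371, 0.122)
brick [394 129] h0.0637 x0.6653 y-0.2163 [80.8 61.7] 3.7 target (0.6653, -0.2164)
jar [185 149] h0.0565 x0.6336 y0.2264 [50.4 51.9] 89.9 target (0.6335, 0.2263)
35.975
```

View pics/top2.png

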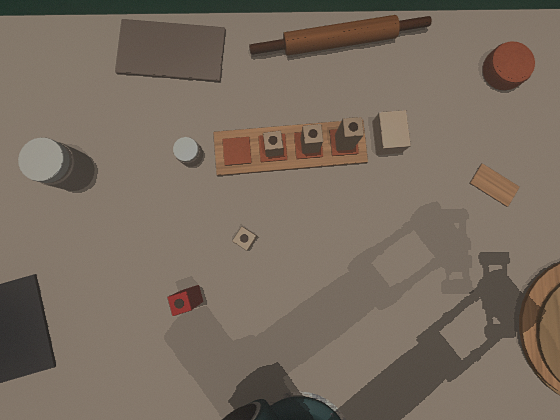

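View pics/side2.png

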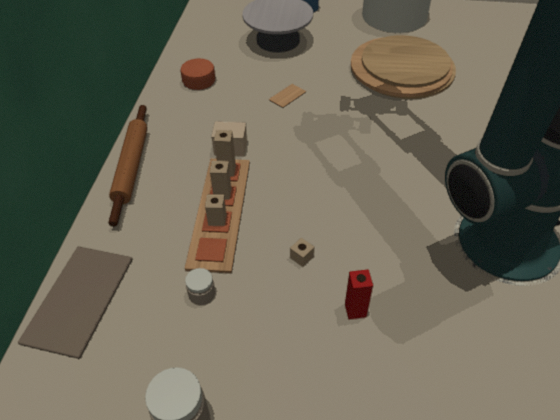

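Three posts stand on tiles 4, 3 and 2, within about 2 mm of centre. The brick and jar haven't moved. The short post still stands near (244,238), so I'll re-measure it to see why the fingers shut on nothing.

Run:
```python
from h import *
for t in "02":
  for n,uv in(("top",(244,238)),("side",(303,247))):
    c=dict(np.load(n+t+".npz"));h,cn=top(c,uv);print(t,n,"h%.4f"%h,"x%.4f y%.4f %s %.1f"%rect(c,cn,h))
    print(cv2.boxPoints(cv2.minAreaRect(ray(c,cn[:,0].astype(float),h)[:,:2].astype(np.float32)*1000)).round(0).tolist())
from cell import manip
s=manip.state();print(s["gripper_width"],s["contact_force"])
i=cv2.imread("pics/top2.png")[208:268,204:284];j=cv2.imread("pics/side2.png")[217:277,263:343]
cv2.imwrite("pics/c2.png",cv2.resize(np.hstack([i,j]),None,fx=5,fy=5,interpolation=2))
```

```text
0 top h0.0391 x0.4436 y0.1071 [37.6 37.7] 55.1
[[417.0, 102.0], [448.0, 81.0], [470.0, 112.0], [439.0, 133.0]]
0 side h0.0386 x0.4417 y0.1099 [42.2 41.2] 55.1
[[413.0, 104.0], [446.0, 81.0], [471.0, 115.0], [437.0, 139.0]]
2 top h0.0388 x0.4434 y0.1069 [38.2 37.8] 55.4
[[417.0, 102.0], [448.0, 80.0], [470.0, 112.0], [439.0, 133.0]]
2 side h0.0383 x0.4420 y0.1093 [42.  40.4] 54.4
[[413.0, 104.0], [446.0, 80.0], [471.0, 115.0], [438.0, 138.0]]
0.000153653715580998 [ 0.18543546  0.59003779 -0.77663627]
```

View pics/c2.png

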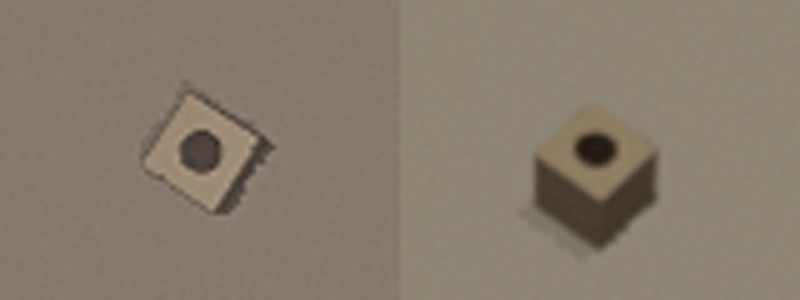

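The crop shows the short post upright and undisturbed: same pose within 0.3 mm and 0.5°, and 38 mm high in both views. The fingers can't have closed around it where I thought, so I'll retry in steps, checking the opening and taking a picture at the post before closing.

```bash
python3 - <<'E'
from pp import *
x,y,a,g,tx,ty=J[38]
x,y=.4434,.1072
def s(t):
    q=manip.state();print(t,np.round(q["tool_pos"],4),np.round(q["tcp_rot"],3),"w%.4f F%.1f"%(q["gripper_width"],q["grasp_force"]),np.round(q["contact_force"],1),round(q["clock"],2))
r=best([x,y,HI],a);print(r)
manip.set_gripper(.066);s("open")
manip.move_pose([x,y,.12],r);s("above")
manip.move_linear([x,y,.004],.15);s("down")
cv2.imwrite("pics/s3.png",cams.capture("side")["image"][150:330,190:430])
E
python3 -c "
import cv2;i=cv2.imread('pics/s3.png');cv2.imwrite('pics/s3b.png',cv2.resize(i,None,fx=3,fy=3))"
```

```text
[2.78535975 1.45305729 0.        ]
open [ 0.33 -0.42  0.3 ] [2.221 2.221 0.   ] w0.0656 F0.0 [0.2 0.2 0.7] 37.02
above [0.4439 0.1068 0.1203] [2.785e+00 1.452e+00 1.000e-03] w0.0662 F0.0 [-0.9  0.4 -0.6] 39.07
down [0.4443 0.1072 0.0047] [2.785e+00 1.452e+00 2.000e-03] w0.0658 F0.0 [-0.2  0.3 -0.5] 39.99
```

View pics/s3b.png

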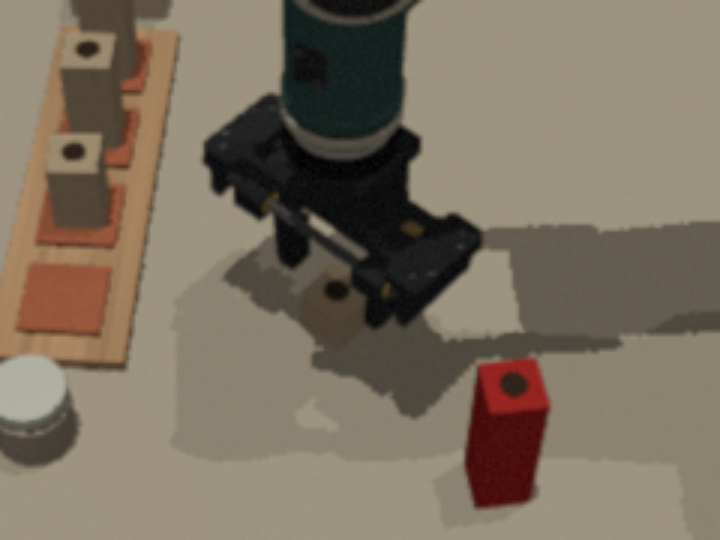

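The fingertips appear around the height of the post's top, at crop (290,265) and (380,325). I'll check that against where they should project.

Run:
```python
from pp import *
c=np.load("side0.npz");K=c["intrinsics"];M=R.from_rotvec(c["orientation"]).as_matrix()
for z in(.005,.02,.04,.06):
  for w in(-.045,-.033,.033,.045):
    t=np.radians(-34.9);p=np.array([.4443+w*np.cos(t),.1072+w*np.sin(t),z]);q=M.T@(p-c["position"]);uv=(K@q/q[2])[:2]
    print(z,w,((uv-[190,150])*3).round())
d=cams.capture("side");P=world(d)
# finger-tip pixels
for u0,v0 in((290,255),(290,262),(378,315),(336,290),(333,335),(380,290)):
    u,v=int(190+u0/3),int(150+v0/3);print((u0,v0),P[v,u].round(4))
t=cams.capture("top");cv2.imwrite("pics/t3.png",cv2.resize(t["image"][180:300,170:330],None,fx=5,fy=5))
```

```text
0.005 -0.045 [380. 355.]
0.005 -0.033 [367. 346.]
0.005 0.033 [298. 295.]
0.005 0.045 [286. 287.]
0.02 -0.045 [381. 342.]
0.02 -0.033 [368. 333.]
0.02 0.033 [298. 283.]
0.02 0.045 [286. 274.]
0.04 -0.045 [382. 325.]
0.04 -0.033 [369. 316.]
0.04 0.033 [298. 265.]
0.04 0.045 [286. 256.]
0.06 -0.045 [384. 307.]
0.06 -0.033 [370. 298.]
0.06 0.033 [298. 247.]
0.06 0.045 [286. 238.]
(290, 255) [0.478  0.0928 0.0557]
(290, 262) [0.4779 0.0934 0.0498]
(378, 315) [0.4104 0.1425 0.0635]
(336, 290) [0.4428 0.1026 0.0368]
(333, 335) [0.4417 0.1267 0.0163]
(380, 290) [0.4101 0.1729 0.1317]
```

View pics/t3.png

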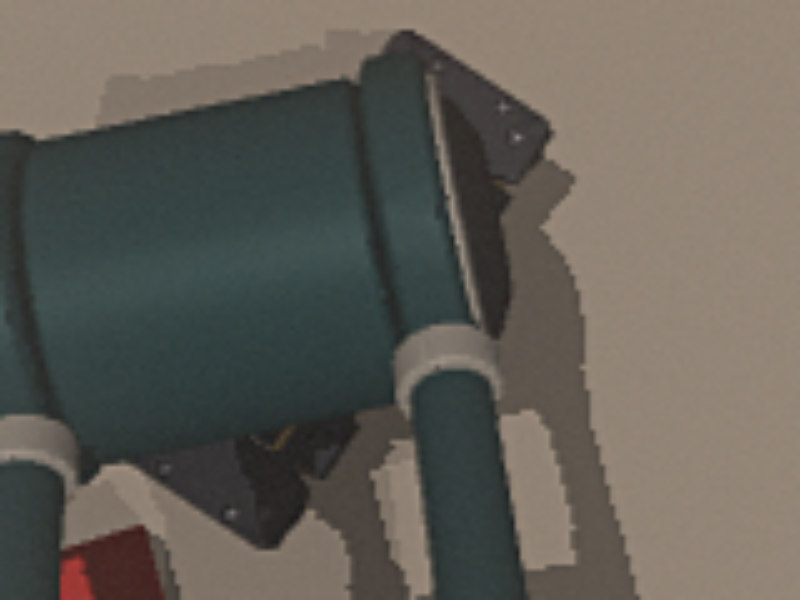

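The projection puts the fingertips at z ≈ 0.04 while the TCP reads 0.005, so the tool offset is really about 35 mm short. That explains why the taller posts were gripped near their tops and the short one was missed. XY agrees. I'll go down in guarded steps by 25 mm, check the force, then grip and place.

```bash
python3 - <<'E'
from pp import *
x,y,a,g,tx,ty=J[38];x,y=.4434,.1072
f0=np.array(manip.state()["contact_force"])
for z in np.arange(-.001,-.0215,-.005):
    manip.move_linear([x,y,z],.05)
    s=manip.state();f=np.array(s["contact_force"])-f0;print(round(z,3),np.round(s["tool_pos"],4),f.round(1))
    if abs(f[2])>4: break
z=float(z)
manip.set_gripper(0,25);s=manip.state();print("w",s["gripper_width"],s["grasp_force"])
if not .034<s["gripper_width"]<.042: raise SystemExit("bad grasp")
manip.move_linear([x,y,.2],.2)
manip.move_pose([tx,ty,.2],best([tx,ty,.2],TY));f0=np.array(manip.state()["contact_force"])
zp=z+.018
manip.move_linear([tx,ty,zp+.02],.2);manip.move_linear([tx,ty,zp+.001],.04)
s=manip.state();print("place",np.round(s["tool_pos"],4),s["gripper_width"],np.round(np.array(s["contact_force"])-f0,1))
manip.set_gripper(.060);manip.move_linear([tx,ty,HI],.2)
E
python3 look.py 4
```

```text
-0.001 [ 0.4432  0.1072 -0.0011] [-0.1  0.4 -0.5]
-0.006 [ 0.4429  0.1071 -0.0065] [ 1.2  0.7 -0.6]
-0.011 [ 0.4429  0.1071 -0.0115] [ 0.9 -0.8  0.3]
-0.016 [ 0.443   0.1071 -0.0164] [ 1.2  0.1 -1.3]
-0.021 [ 0.443   0.1071 -0.0214] [0.6 1.2 0.6]
w 0.037641680883320684 25.000034775584936
place [ 0.6368  0.122  -0.0025] 0.0380686073952206 [-1.5  1.1  1.6]
114 [353 126] h0.1325 x0.6511 y-0.1153 [38.9 38.8] 3.3 target (0.653, -0.1166)
89 [311 133] h0.1075 x0.6462 y-0.0392 [39.3 38. ] 4.7 target (0.6477, -0.0371)
64 [272 140] h0.0832 x0.6413 y0.0411 [38.9 37.8] 6.0 target (0.6425, 0.0425)
38 [235 146] h0.0572 x0.6356 y0.1224 [38.7 38.1] 4.7 target (0.6371, 0.122)
brick [394 129] h0.0643 x0.6652 y-0.2168 [81.  60.9] 3.7 target (0.6653, -0.2164)
jar [185 149] h0.0567 x0.6336 y0.2264 [50.4 52. ] 89.9 target (0.6335, 0.2263)
49.975
```

View pics/side4.png

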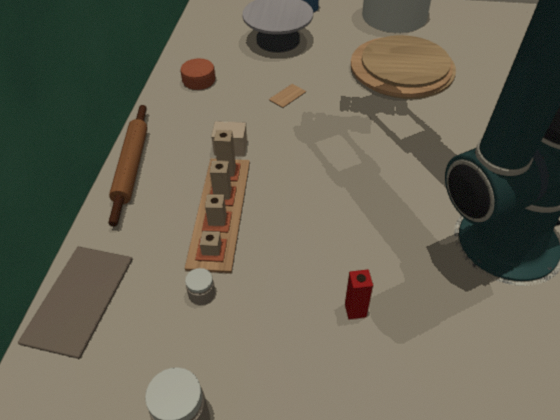

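All four posts are upright at (224,152), (220,178), (215,208) and (210,245), descending from the brick to the jar. Each is within about 2.5 mm of its tile centre, the top heights match, and the brick, jar and red look-alike haven't moved. I'm handing it in.

```bash
python3 -c "
from cell import order;print(order.close_job())"
```

```text
the job is handed in; nothing more can be done
None
```

The four kiln posts stand upright on their tiles, tallest by the firebrick down to shortest by the small jar, each within about 2.5 mm of its tile's centre, and the job was handed in at about 50 s with the firebrick, small jar and red look-alike left in place.

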